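Shut the packet box, free its sagging bolt and hold the gate ajar

ROBOT

A 6-joint arm with a two-finger parallel gripper is mounted at the origin on a cart in front of the work surface, level with it; the furniture and walls round the work are solid. World frame = base frame: x ahead of the robot, y to its left, z up, the work surface at z = 0. Lengths are in m, angles in rad, forces in N, time in s.
With the tool pointing down it reaches from about 0.425 to 1.125 m from the base axis. Payload 14.9 kg.
Tool frame: the origin (TCP) lies at the very end of the fingers, on their centre line; the grasp point (between the pads) lies 19 mm behind it; y points along the fingers, x is the direction in which the jaws open and shut, and the axes are right-handed (so a half turn about y gives the same grasp; the last joint's range is limited). The gripper opens to 91 mm and grips with 3 to 60 N. Pads are 32 mm wide; open, the fingers measure 118 mm over their backs; the gripper's body (76 mm by 178 mm) begins 60 mm behind the grasp point.
Start: joints at [1.234, 0.379, 1.734, -0, 1.028, -0.033], TCP at [0.209, 0.668, 0.214] pointing down, gripper open.
Joint ranges: [-2.77, 2.77], [-0.74, 2.19], [0, 2.66], [-1.06, 4.2], [0.31, 2.87], [-3.08, 3.08]. Speed limits (rad/s): [1.89, 1.89, 2.39, 3.14, 3.14, 3.14].

INTERFACE

Orientations are given as [roll, pitch, yaw] about the fixed x, y, z axes, in that order (R = Rz(yaw) Ry(pitch) Rx(roll)).
In Python, from workcell import ctrl gives the robot as it stands. The module is installed in compiled form; this text tells all that it offers.
- The arm moves only by the tool move_arm, never from a script. Its argument "plan" is one flat list of numbers, 7 for each row, row after row: the turn, a rotation vector about the tool's x, y, z in units of 45 degrees (1.0 is 45 degrees), then the shift along the tool's x, y, z in units of 50 cm (1.0 is 50 cm), then the opening, from -1 (shut) to 1 (fully open), so that 0 is half open. A call has 1 to 8 rows; each row is the pose to reach, as a shift and turn from the pose measured when the call began, along the tool's axes at that moment; what a row does not reach only later rows make up. A row lasts 1/12 s, in which the tool goes at most 41.7 mm and 7.16 degrees, less where a joint would pass 70% of its speed; a pose out of reach is approached as far as the arm can. A call with a number of a shift or a turn outside -1 to 1 is refused whole. A call with a gripper value outside its range is refused whole. The fingers move at their own pace and stop on an object; the grip force is fixed at half the most. Time passes only in rows, so rows that repeat a pose let the fingers close. It gives the time, the measured TCP pose, the force and the opening at its end, in the units of the state.
- ctrl.get_state(): the state, without advancing time (a new reading comes with each control period).
- ctrl.read_camera(name): name is "scene" or "top"; returns a dict with "color" (480x640x3 uint8, red, green, blue), "fovy" (degrees; the focal length in pixels is half the picture's height over the tangent of half this angle, whatever the lens; pixels are square), "cx", "cy" (the principal point, pixels), "rvec" (rotation vector, rad) and "tvec" (3), from world to camera coordinates, as OpenCV has them. Camera axes: x right, y down, z forward; pixel columns grow to the right and rows downward; lengths in m; the calibration is good to about 2 mm. A picture is of the moment at which its call begins. There is no depth.
- ctrl.job_done(): hands the job in, once; it reports no verdict.
The state is a dict: "clock": time; "joint_positions": joint angles; "joint_velocities": joint speeds; "joint_torque": joint torques, N m; "tool_pos": TCP position; "tool_rot": TCP orientation; "wrist_force": force on the tool from outside, world axes, zero at the start; "ft_torque": the same for the moment, N m; "grip_width": finger opening in m.
Only numpy, scipy, OpenCV 4.12 (cv2) and the standard library are available. Lean on these libraries where they do the work, as an engineer would, in place of code of your own. Each camera call takes 0.05 s, during which the arm holds its last target. There are 200 camera calls.

TASK

The packet box has just been loaded: first push its lid fully shut. Then take the upright knob of the barrel bolt on the front gate, lift the sagging bolt over the bent lip of its keeper while drawing it back to the left, and pull the gate ajar to about 25 degrees against its closing spring. Finish while still holding the knob, with the gate standing still and ajar so that a packet could be slipped out, and leave the stamp, the timer and the tape roll alone.

Things in the scene. Friction and masses are not known exactly. Their poses are not given: they have to be found in the camera images.
- packet_box: Fixed open-topped plywood box, 180 mm deep (its x), 280 mm wide (its y), 121 mm high, packets inside; it stays where it stands. Origin: centre of its underside. Its x axis points from its gate at the front to its back, y to the left as seen from the robot, z up. Its front looks roughly to the robot.
- lid (a joint): Lid angle (rad): 0 = lying shut on the box, grows as it opens upward, at most 1.2; starts at 0.5 to 0.9. Panel 172 mm long from hinge to free edge, 276 mm wide, 10 mm thick, 0.25 kg, hinged along the far top edge of the box. Stiff hinge (0.4 N m): it stays where it is left; a push of a few N down on its upper (outer) face moves it.
- lid_edge (a point): Middle of the lid's upper face close to its free edge (the edge towards the robot), 165 mm from lid_hinge. 131 mm above the table when shut.
- lid_hinge (a point): Middle of the lid's hinge line, level with the lid's upper face; the hinge line runs along the box's y. The axis itself lies 10 mm lower.
- gate (a joint): Swing of the front gate (rad): 0 = closed, grows as its free right edge comes out towards the robot, at most 1.2. Vertical hinge axis at the left end. A spring always pulls it closed: 0.2 N m when closed, 0.55 N m at 0.44 rad, which is about 3.5 N at the knob.
- gate_hinge (a point): Point on the gate's vertical hinge axis, at the height of the gate's upper edge (114 mm above the table). The gate is a steel frame 230 mm wide, 12 mm thick, from 14 to 114 mm above the table.
- bolt_lift (a joint): Lift of the bolt in its tall worn loops (m): 0 = sagged (it falls back there by its weight, 1.5 N), 0.018 = stopped by the loops' tops. Its downturned nose hangs 12 mm deep behind the keeper's lip: it must be lifted more than 12 mm to be drawn past 10 mm, and held up until drawn 30 mm. It may sag again after that.
- bolt_knob (a point): Middle of the knob's grip, 60 mm above the bolt's origin (145 mm above the table while sagged): an upright black cylinder 16 mm thick, 36 mm long, with a 20 mm cap on top that ends 22 mm above this point. Moves with bolt and gate. Free space all round it above 131 mm; below that the shut lid's front edge is 23 mm behind it.
- date_stamp: Small office stamp with a turned wooden handle, 26x42x78 mm, loose bystander right of the box. Origin: centre of its underside.
- dial_timer: Round kitchen timer with a ribbed dial, 64x64x37 mm, loose bystander left of the box. Origin: centre of its underside.
- tape_roll: Roll of packing tape, 92x90x48 mm, loose bystander left of the box. Origin: centre of its underside.
- bolt_draw (a joint): How far the bolt has been drawn along the gate (m): 0 = fully shot to the right, 0.050 = at its stop towards the gate's hinge (left); starts at 0 to 0.005. Slides with about 1 N and stays where it is left. Free of the keeper from 0.030 on.
- bolt: The steel barrel bolt: rod 10 mm thick, 140 mm long, along the gate (its y points left, to the gate's hinge), with a downturned nose at its right end and an upright knob. Origin: on the rod's axis under the knob, 85 mm above the table while it sags, 22 mm in front of the gate's middle plane; 202 mm right of the gate's hinge axis when fully shot, 152 mm when drawn.
- bolt_nose (a point): Lower end of the bolt's downturned nose (10 mm thick), 50 mm right of and 19 mm below the bolt's origin. While shot it hangs in the steel keeper on the box's right post: the keeper's bent-up lip, 8 mm thick, stands to its left, reaching 12 mm above this point; a guard plate 56 mm high stands in front of it and stops the gate until the bolt is drawn.

How it is judged:
On the way, in this order (a step that is already met when the one before it is completed fails the run):
1. the lid is pushed shut, with the gate still bolted (value of joint lid below 0.06 rad and value of joint bolt_draw below 0.02 m and value of joint gate below 0.1 rad), for 0.2 s.
2. the bolt is lifted more than 9 mm while still behind the keeper's lip (value of joint bolt_lift above 0.009 m and value of joint bolt_draw below 0.025 m and value of joint gate below 0.1 rad).
3. the bolt is drawn clear of the keeper, more than 30 mm (value of joint bolt_draw above 0.03 m), for 0.1 s.
At the end, for the whole second after the job is handed in: The lid is shut (within 0.06 rad), the bolt is drawn at least 28 mm, the gate stands still between 0.26 and 0.70 rad (15 to 40 degrees) open, and the fingers are still in contact with the bolt (more than 0.5 N), holding it there (value of joint lid below 0.06 rad and value of joint bolt_draw above 0.028 m and value of joint gate between 0.26 and 0.7 rad and velocity of joint gate between -0.1 and 0.1 rad/s and contact force between the fingers and bolt above 0.5 N); the arm keeps its last pose, push and grip.
It fails at once if a bystander (stamp, timer, tape roll) is shifted by more than 30 mm (distance of any of date_stamp, dial_timer, tape_roll from where it was at the start of the episode above 0.03 m).
It also fails if it takes over 48 s, if anything falls off the work surface, if the arm or the gripper's body presses on something with over 40 N, if the wrist force passes 120 N, or if a joint passes its speed limit or range.

## Working session

There is one attempt and no reset: what is moved stays moved. The work goes in short steps, Python scripts to look and compute and a tool call to move; the robot and the scene stay as the last step left them, time stands still between calls to the robot, and variables do not carry over. Pictures are saved under pics/ and viewed, about 8 in all and at most 12, crops included, and the job is handed in when it is done.

Besides the shell and the picture viewer there is one more tool, called after "Emit:" as name(argument=value, ...) on one line, values as JSON. move_arm: Moves the arm, as the interface text tells. Shifts and turns lie within -1 to 1; 1 stands for 50 cm of shift or 45 degrees of turn. Its arguments: {"type":"object","properties":{"plan":{"type":"array","items":{"type":"number","minimum":-1,"maximum":1}}},"required":["plan"]}

```bash
mkdir -p pics
cat > h.py <<'E'
import numpy as np, cv2
from scipy.spatial.transform import Rotation as Ro
from workcell import ctrl
def cam(n):
    c=ctrl.read_camera(n); f=240/np.tan(np.radians(c['fovy'])/2)
    K=np.array([[f,0,c['cx']],[0,f,c['cy']],[0,0,1.]]); R=cv2.Rodrigues(np.array(c['rvec'],float))[0]
    return c['color'],K,R,np.array(c['tvec'],float).ravel()
def proj(C,P): 
    return cv2.projectPoints(np.atleast_2d(np.array(P,float)),C[2],C[3],C[1],None)[0].reshape(-1,2)
def onz(C,px,z):
    d=C[2].T@np.linalg.inv(C[1])@np.array([px[0],px[1],1.]); o=-C[2].T@C[3]
    return o+d*(z-o[2])/d[2]
def save(C,n,crop=None,s=1):
    im=C[0][:,:,::-1]
    if crop: x0,y0,x1,y1=crop; im=im[y0:y1,x0:x1]
    cv2.imwrite('pics/'+n,cv2.resize(im,None,fx=s,fy=s,interpolation=cv2.INTER_CUBIC))
E
python3 - <<'E'
from h import *
for n in('scene','top'):
    C=cam(n);save(C,n+'0.png');print(n,C[1][0,0],C[1][:2,2],-C[2].T@C[3],C[2][2])
s=ctrl.get_state();print(s)
E
```

```text
scene 543.9505844297203 [323.22228266 239.68312039] [-0.00257205 -0.48093452  0.95151486] [ 0.49135354  0.48671591 -0.72227372]
top 597.6847581693473 [310.24641535 240.43530586] [0.34709468 0.07104207 1.63853573] [ 0.14555252  0.01885204 -0.9891709 ]
{'clock': 0.1, 'joint_positions': array([ 1.23369792e+00,  3.79338695e-01,  1.73471163e+00, -1.05336527e-05,
        1.02851968e+00, -3.32978328e-02]), 'joint_velocities': array([ 0.00028896, -0.00234096, -0.00199934, -0.00083607, -0.0023318 ,
        0.00080637]), 'joint_torque': array([ 1.48138068e-03, -7.65046835e+01, -4.35294771e+01,  6.52924483e-02,
        3.97451653e-02,  7.07846709e-06]), 'tool_pos': array([0.20929356, 0.6676088 , 0.21337136]), 'tool_rot': array([-1.57077280e+00,  9.77110727e-04,  1.26700120e+00]), 'wrist_force': array([ 0.33654909, -1.05941521,  0.00740774]), 'ft_torque': array([-0.0399661 ,  0.01018563, -0.04608858]), 'grip_width': 0.09144139651105113}
```

View pics/scene0.png

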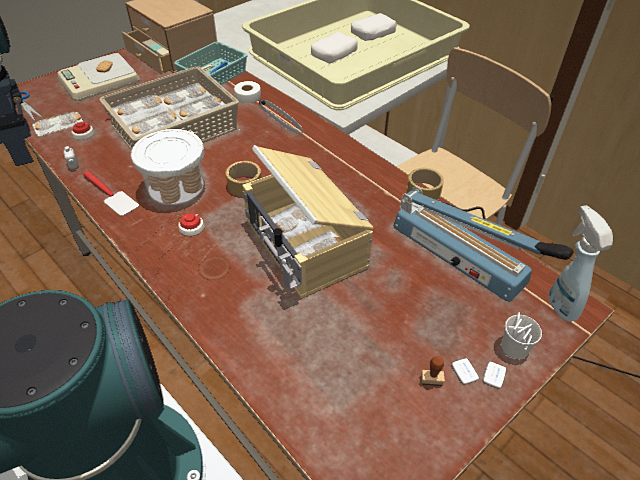

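View pics/top0.png

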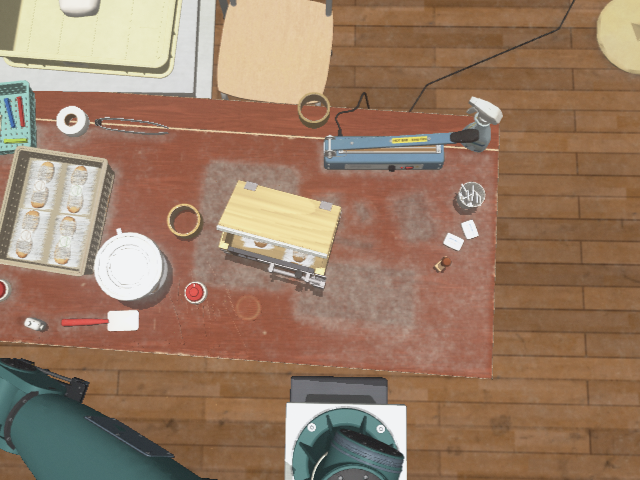

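The box is in the middle of the table: top camera about (278,232), knob near (300,270); scene camera knob near (278,238). The timer is at top (195,292), the tape roll at (184,221) and the stamp at (443,264). I'll take enlarged crops next.

Run:
```python
from h import *
C=cam('scene');a=cv2.resize(C[0][140:310,230:390],None,fx=2.5,fy=2.5,interpolation=cv2.INTER_CUBIC)
D=cam('top');b=cv2.resize(D[0][170:300,205:355],None,fx=2.6,fy=2.6,interpolation=cv2.INTER_CUBIC)
h=max(a.shape[0],b.shape[0]);p=lambda i:cv2.copyMakeBorder(i,0,h-i.shape[0],0,0,0)
cv2.imwrite('pics/c1.png',np.hstack([p(a),p(b)])[:,:,::-1]);print(a.shape,b.shape)
```

```text
(425, 400, 3) (338, 390, 3)
```

View pics/c1.png

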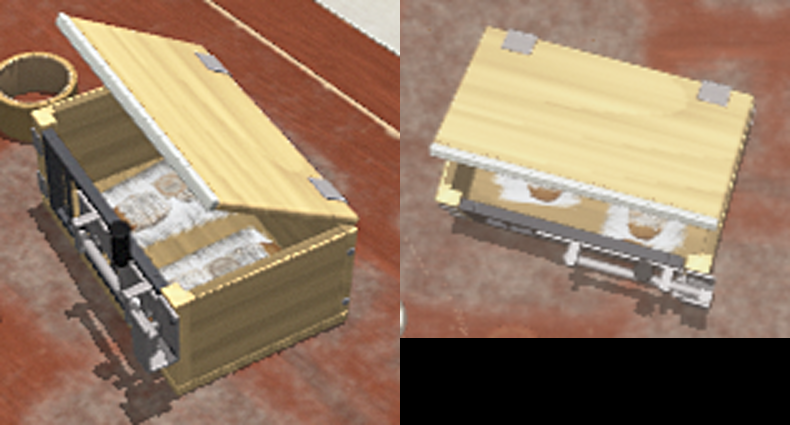

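```bash
cat > fit.py <<'E'
from h import *
from scipy.optimize import least_squares
S=lambda x,y:(x/2.5+230-.3,y/2.5+140-.3); T=lambda x,y:((x-400)/2.6+205-.3,y/2.6+170-.3)
def lid(r,h,y,a,xh=.088): return [xh-r*np.cos(a)+h*np.sin(a)*1, y, .121+r*np.sin(a)+h*np.cos(a)]
def W(p,q): c,s=np.cos(p[2]),np.sin(p[2]); return [p[0]+c*q[0]-s*q[1],p[1]+s*q[0]+c*q[1],q[2]]
def pts(p):
    a=p[3]
    sc=[(lid(.172,.01,.138,a),S(58,15)),(lid(.172,.01,-.138,a),S(217,203)),
        ([.09,-.14,0],S(345,318)),([-.09,-.14,0],S(180,389)),([.09,-.14,.121],S(356,226))]
    tp=[(lid(0,.01,.138,a),T(488,27)),(lid(0,.01,-.138,a),T(754,97)),(lid(.172,.01,.138,a),T(433,146)),
        (lid(.172,.01,-.138,a),T(715,222))]
    return sc,tp
if __name__=='__main__':
    C=cam('scene');D=cam('top')
    def res(p):
        return np.concatenate([(proj(c,[W(p,q) for q,_ in L])-[u for _,u in L]).ravel() for c,L in zip((C,D),pts(p))])
    r=least_squares(res,[.5,.1,-.2,.6],loss='soft_l1');p=r.x;print(p);print(res(p).reshape(-1,2).round(1))
    np.save('box.npy',p)
    # triangulate-ish knob: scene ray at knob mid with z .145, cap top z .167
    for u,z in((S(121,243),.145),(S(121,224),.167)):
        w=onz(C,u,z);d=w[:2]-p[:2];c,s=np.cos(p[2]),np.sin(p[2]);print(w,'local',c*d[0]+s*d[1],-s*d[0]+c*d[1],'top px',proj(D,w))
    for n in('lid_edge',): print(W(p,lid(.165,.01,0,p[3])))
    for nm,u in(('timer',(195,292)),('tape',(184,221)),('stamp',(443,264))): print(nm,onz(D,u,.03))
E
python3 fit.py
```

```text
[ 0.60389857  0.18004799 -0.2385836   0.5600484 ]
[[ 0.2 -0.3]
 [-0.8 -0.6]
 [ 1.4  0.8]
 [-0.6  3.8]
 [ 1.1  0.8]
 [-1.2 -1. ]
 [-0.4 -1.8]
 [-1.6  0.8]
 [ 0.7  0.3]]
[0.4846335  0.13263085 0.145     ] local -0.10468079603642219 -0.07425949264486682 top px [[296.42193321 272.6621112 ]]
[0.48551914 0.1320537  0.167     ] local -0.10368385417140831 -0.07461099877213581 top px [[296.31460021 271.48502517]]
[np.float64(0.5587346151454358), np.float64(0.19103258733927822), np.float64(0.21712478249600756)]
timer [0.43823892 0.40964513 0.03      ]
tape [0.6319835  0.44906162 0.03      ]
stamp [ 0.52547216 -0.25730986  0.03      ]
```

The fit is consistent: the knob comes out at about 202 mm right of the hinge, as specified. Next, a small helper that turns a world target into tool-axis units.

```bash
cat > go.py <<'E'
import sys
from h import *
# targets: args "x,y,z,yaw" -> units from current pose
s=ctrl.get_state();R=Ro.from_euler('xyz',s['tool_rot'])
print('t',s['clock'],'pos',s['tool_pos'].round(4),'rot',s['tool_rot'].round(3),'F',s['wrist_force'].round(1),'w',round(s['grip_width'],4))
for a in sys.argv[1:]:
    v=[float(k) for k in a.split(',')]
    T=Ro.from_euler('xyz',[-np.pi/2,0,v[3]])
    print(a,((R.inv()*T).as_rotvec()/(np.pi/4)).round(4),(R.inv().apply(np.array(v[:3])-s['tool_pos'])/.5).round(4))
E
python3 go.py .3,.45,.4,1.332 .56,.191,.33,1.332; python3 -c "
from h import *
C=cam('top');D=cam('scene')
for z in(.05,.15,.2):
  w=onz(C,(130,260),z);print(w,proj(D,w))"
```

```text
t 0.3 pos [0.2094 0.6678 0.2137] rot [-1.571  0.     1.267] F [ 0.2 -0.2 -0.3] w 0.0915
.3,.45,.4,1.332 [-0.     -0.0828 -0.0004] [-0.3616 -0.3724 -0.3033]
.56,.191,.33,1.332 [-0.     -0.0828 -0.0004] [-0.7003 -0.2323 -0.9544]
[0.51975263 0.58469018 0.05      ] [[175.97642971 166.06617283]]
[0.50888363 0.55235549 0.15      ] [[172.26253689 141.79007352]]
[0.50344913 0.53618814 0.2       ] [[170.20357053 128.3315075 ]]
```

Emit:
move_arm(plan=[0, -0.083, 0, -0.1, -0.3, -0.08, -1, 0, -0.083, 0, -0.1, -0.3, -0.08, -1, 0, -0.083, 0, -0.1, -0.3, -0.08, -1, 0, -0.083, 0, -0.1, -0.3, -0.08, -1, 0, -0.083, 0, -0.36, -0.37, -0.3, -1, 0, -0.083, 0, -0.36, -0.37, -0.3, -1, 0, -0.083, 0, -0.36, -0.37, -0.3, -1, 0, -0.083, 0, -0.36, -0.37, -0.3, -1])

```text
clock: 1.07
tool_pos: [0.2961, 0.456, 0.3978]
tool_rot: [-1.571, -0.0, 1.333]
wrist_force: [1.4, 0.1, 0.3]
grip_width: 0.0404
```

```bash
python3 go.py .56,.191,.33,1.332 .56,.191,.25,1.332
```

```text
t 1.0667 pos [0.2961 0.456  0.3978] rot [-1.571 -0.     1.333] F [1.4 0.1 0.3] w 0.0404
.56,.191,.33,1.332 [0.0002 0.001  0.0002] [-0.3907  0.1357 -0.6379]
.56,.191,.25,1.332 [0.0002 0.001  0.0002] [-0.3907  0.2957 -0.6379]
```

Emit:
move_arm(plan=[0, 0, 0, -0.39, 0.1, -0.638, -1, 0, 0, 0, -0.39, 0.1, -0.638, -1, 0, 0, 0, -0.39, 0.1, -0.638, -1, 0, 0, 0, -0.39, 0.1, -0.638, -1, 0, 0, 0, -0.39, 0.1, -0.638, -1, 0, 0, 0, -0.39, 0.1, -0.638, -1, 0, 0, 0, -0.39, 0.1, -0.638, -1, 0, 0, 0, -0.39, 0.1, -0.638, -1])

```text
clock: 1.73
tool_pos: [0.5297, 0.2213, 0.3538]
tool_rot: [-1.571, -0.001, 1.333]
wrist_force: [0.2, 0.7, 0.6]
grip_width: 0.0004
```

```bash
python3 go.py .56,.191,.22,1.332 .56,.191,.128,1.332
```

```text
t 1.7333 pos [0.5297 0.2213 0.3538] rot [-1.571e+00 -1.000e-03  1.333e+00] F [0.2 0.7 0.6] w 0.0004
.56,.191,.22,1.332 [0.0008 0.0008 0.0006] [-0.0447  0.2677 -0.0729]
.56,.191,.128,1.332 [0.0008 0.0008 0.0006] [-0.0448  0.4517 -0.0728]
```

Emit:
move_arm(plan=[0, 0, 0, -0.045, 0.1, -0.073, -1, 0, 0, 0, -0.045, 0.1, -0.073, -1, 0, 0, 0, -0.045, 0.16, -0.073, -1, 0, 0, 0, -0.045, 0.22, -0.073, -1, 0, 0, 0, -0.045, 0.24, -0.073, -1, 0, 0, 0, -0.045, 0.26, -0.073, -1, 0, 0, 0, -0.045, 0.28, -0.073, -1, 0, 0, 0, -0.045, 0.3, -0.073, -1])

```text
clock: 2.4
tool_pos: [0.5606, 0.1914, 0.2045]
tool_rot: [-1.573, -0.002, 1.333]
wrist_force: [0.1, 0.9, 1.3]
grip_width: 0.0004
```

```bash
python3 go.py .56,.191,.131,1.332;python3 -c "
from h import *
C=cam('scene');save(C,'s2.png',(200,80,420,310),2.4)"
```

```text
t 2.4 pos [0.5606 0.1914 0.2045] rot [-1.573 -0.002  1.333] F [0.1 0.9 1.3] w 0.0004
.56,.191,.131,1.332 [0.0027 0.0014 0.0019] [-0.0013  0.1471  0.0014]
```

View pics/s2.png

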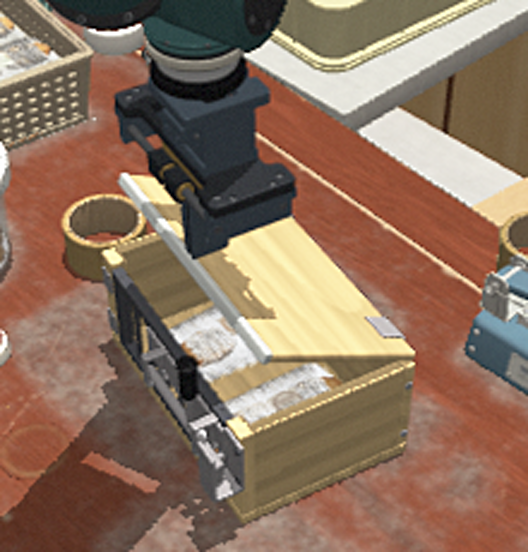

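The closed fingers are on the lid near its free-edge middle (crop about (208,240)) and just touching. I'll push down.

Emit:
move_arm(plan=[0, 0, 0, 0, 0.02, 0, -1, 0, 0, 0, 0, 0.04, 0, -1, 0, 0, 0, 0, 0.06, 0, -1, 0, 0, 0, 0, 0.08, 0, -1, 0, 0, 0, 0, 0.1, 0, -1, 0, 0, 0, 0, 0.115, 0, -1, 0, 0, 0, 0, 0.13, 0, -1, 0, 0, 0, 0, 0.138, 0, -1])

```text
clock: 3.12
tool_pos: [0.5595, 0.191, 0.1323]
tool_rot: [-1.571, -0.0, 1.333]
wrist_force: [-0.7, 0.6, 0.6]
grip_width: 0.0002
```

```bash
python3 go.py .56,.191,.131,1.332
```

```text
t 3.1167 pos [0.5595 0.191  0.1323] rot [-1.571 -0.     1.333] F [-0.7  0.6  0.6] w 0.0002
.56,.191,.131,1.332 [-0.0004  0.0014  0.    ] [ 0.0002  0.0026 -0.0009]
```

Emit:
move_arm(plan=[0, 0, 0, 0, 0.003, 0, -1, 0, 0, 0, 0, 0.006, 0, -1, 0, 0, 0, 0, 0.009, 0, -1, 0, 0, 0, 0, 0.009, 0, -1])

```text
clock: 3.45
tool_pos: [0.5597, 0.191, 0.1309]
tool_rot: [-1.57, 0.001, 1.333]
wrist_force: [-23.4, -6.7, 50.4]
grip_width: 0.0005
```

```bash
python3 go.py .56,.191,.131,1.332;python3 -c "
from h import *
C=cam('scene');save(C,'s3.png',(200,80,420,310),2.4)"
```

```text
t 3.45 pos [0.5597 0.191  0.1309] rot [-1.570e+00  1.000e-03  1.333e+00] F [-23.4  -6.7  50.4] w 0.0005
.56,.191,.131,1.332 [-0.0016  0.0015 -0.0008] [ 0.0001 -0.0003 -0.0007]
```

View pics/s3.png

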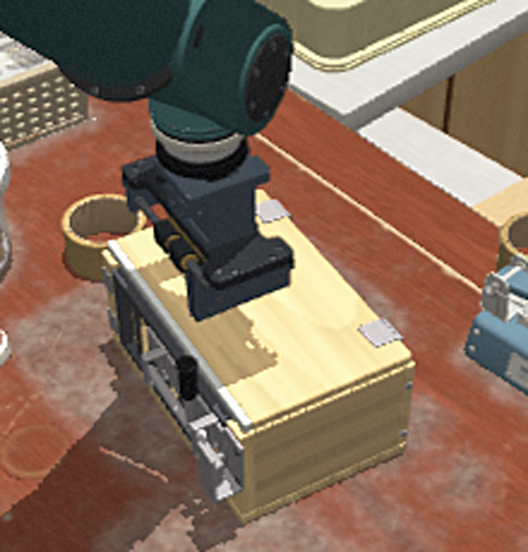

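The lid now lies flat on the box: contact stops at TCP z = 0.131, as specified. The knob is unchanged at crop (188,378). I'll retreat and move over the knob.

```bash
python3 go.py .4814,.1331,.23,1.332 .4814,.1331,.127,1.332
```

```text
t 3.5 pos [0.5597 0.1911 0.1309] rot [-1.57   0.     1.333] F [-22.7  -6.3  50.1] w 0.0001
.4814,.1331,.23,1.332 [-0.0012  0.0014 -0.0005] [-0.1496 -0.198   0.1251]
.4814,.1331,.127,1.332 [-0.0012  0.0014 -0.0005] [-0.1495  0.008   0.1249]
```

Emit:
move_arm(plan=[0, 0, 0, 0, -0.08, 0, -1, 0, 0, 0, 0, -0.16, 0, -1, 0, 0, 0, -0.05, -0.2, 0.05, 0, 0, 0, 0, -0.15, -0.2, 0.125, 0, 0, 0, 0, -0.15, -0.2, 0.125, 0, 0, 0, 0, -0.15, -0.2, 0.125, 0, 0, 0, 0, -0.15, -0.2, 0.125, 0, 0, 0, 0, -0.15, -0.2, 0.125, 0])

```text
clock: 4.17
tool_pos: [0.4822, 0.1331, 0.2313]
tool_rot: [-1.571, -0.0, 1.333]
wrist_force: [0.6, 0.3, 0.5]
grip_width: 0.0376
```

```bash
python3 go.py .4814,.1331,.127,1.332;python3 -c "
from h import *
a=[cv2.resize(cam(n)[0][y:y+180,x:x+160],None,fx=2.4,fy=2.4) for n,x,y in(('scene',200,120),('top',220,170))]
cv2.imwrite('pics/s4.png',np.hstack(a)[:,:,::-1])
print(proj(cam('scene'),[[.4814,.1331,.23],[.4814,.1331,.167]]))"
```

```text
t 4.1667 pos [0.4822 0.1331 0.2313] rot [-1.571 -0.     1.333] F [0.6 0.3 0.5] w 0.0376
.4814,.1331,.127,1.332 [-0.      0.0012  0.    ] [-0.0005  0.2087  0.0015]
[[274.60395068 207.21643335]
 [276.22885295 230.03373146]]
```

View pics/s4.png

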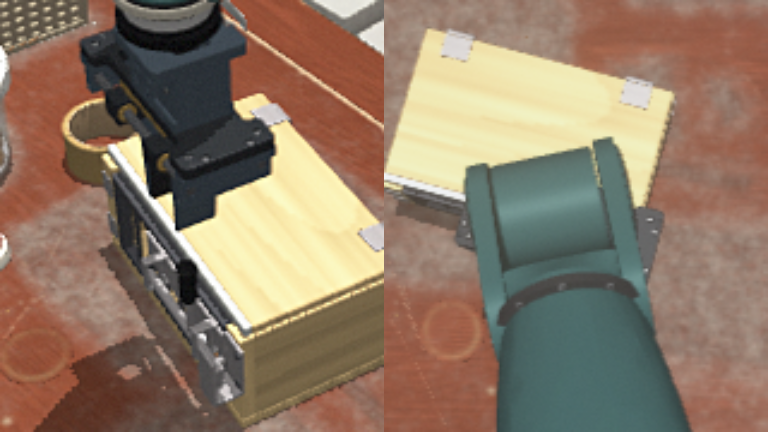

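The fingertips straddle the line above the knob: the tips' midpoint at px (274,207) matches the prediction. I'll descend gently, then close.

Emit:
move_arm(plan=[0, 0, 0, 0, 0.05, 0, 0, 0, 0, 0, 0, 0.1, 0, 0, 0, 0, 0, 0, 0.13, 0, 0, 0, 0, 0, 0, 0.16, 0, 0, 0, 0, 0, 0, 0.19, 0, 0, 0, 0, 0, 0, 0.207, 0, 0, 0, 0, 0, 0, 0.207, 0, 0, 0, 0, 0, 0, 0.207, 0, 0])

```text
clock: 4.98
tool_pos: [0.4821, 0.1335, 0.1272]
tool_rot: [-1.569, 0.001, 1.334]
wrist_force: [0.6, -0.1, -0.8]
grip_width: 0.0452
```

Emit:
move_arm(plan=[0, 0, 0, 0, 0, 0, -0.3, 0, 0, 0, 0, 0, 0, -0.5, 0, 0, 0, 0, 0, 0, -0.55])

```text
clock: 5.23
tool_pos: [0.4826, 0.1336, 0.128]
tool_rot: [-1.57, 0.0, 1.334]
wrist_force: [0.5, -0.9, -0.2]
grip_width: 0.0283
```

```bash
python3 go.py;python3 -c "
from h import *
save(cam('scene'),'s5.png',(220,130,340,280),4)"
```

```text
t 5.2333 pos [0.4826 0.1336 0.128 ] rot [-1.57   0.     1.334] F [ 0.5 -0.9 -0.2] w 0.0283
```

View pics/s5.png

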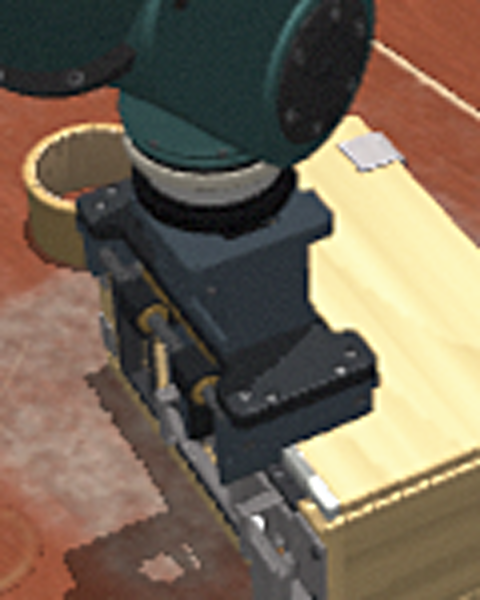

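The knob is hidden between the fingers, with no contact force. I'll close on it; the width should stop near 16 mm.

Emit:
move_arm(plan=[0, 0, 0, 0, 0, 0, -1, 0, 0, 0, 0, 0, 0, -1, 0, 0, 0, 0, 0, 0, -1, 0, 0, 0, 0, 0, 0, -1, 0, 0, 0, 0, 0, 0, -1])

```text
clock: 5.7
tool_pos: [0.4825, 0.1332, 0.128]
tool_rot: [-1.57, 0.001, 1.334]
wrist_force: [-0.6, -5.5, 0.8]
grip_width: 0.0175
```

Emit:
move_arm(plan=[0, 0, 0, 0, -0.008, 0, -1, 0, 0, 0, 0, -0.016, 0, -1, 0, 0, 0, 0, -0.024, 0, -1, 0, 0, 0, 0, -0.03, 0, -1, 0, 0, 0, 0, -0.03, 0, -1, 0, 0, 0, 0, -0.03, 0, -1])

```text
clock: 6.2
tool_pos: [0.4826, 0.1334, 0.1434]
tool_rot: [-1.571, 0.0, 1.334]
wrist_force: [-0.1, 2.0, -1.2]
grip_width: 0.0178
```

```bash
python3 go.py;python3 -c "
from h import *
save(cam('scene'),'s6.png',(240,190,330,310),5)"
```

```text
t 6.2 pos [0.4826 0.1334 0.1434] rot [-1.571  0.     1.334] F [-0.1  2.  -1.2] w 0.0178
```

View pics/s6.png

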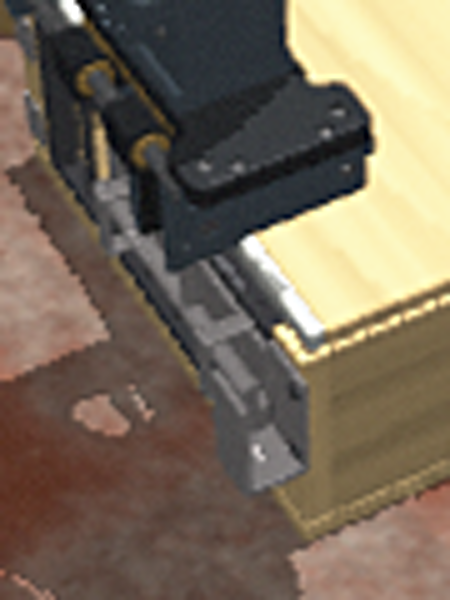

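The rod end now stands raised above the keeper (crop about (240,370)), and the −1.2 N in z fits the bolt's weight. I'll draw it left 40 mm.

Emit:
move_arm(plan=[0, 0, 0, 0.015, 0, 0, -1, 0, 0, 0, 0.03, 0, 0, -1, 0, 0, 0, 0.045, 0, 0, -1, 0, 0, 0, 0.06, 0, 0, -1, 0, 0, 0, 0.075, 0, 0, -1, 0, 0, 0, 0.082, 0, 0, -1, 0, 0, 0, 0.082, 0, 0, -1, 0, 0, 0, 0.082, 0, 0, -1])

```text
clock: 6.92
tool_pos: [0.4907, 0.1727, 0.1422]
tool_rot: [-1.568, 0.004, 1.335]
wrist_force: [-3.8, -12.8, -2.1]
grip_width: 0.0176
```

Run:
```python
from h import *
s=ctrl.get_state();print(s['tool_pos'],s['tool_rot'],s['wrist_force'],s['grip_width'])
R=Ro.from_euler('xyz',s['tool_rot'])
p=np.load('box.npy');u=np.array([np.cos(p[2]),np.sin(p[2])]);v=np.array([-u[1],u[0]])
k=s['tool_pos'][:2]; d=.155   # knob ~155-160 left of hinge
r=.202-.041
h=k+v*r+u*.022   # hinge
z=s['tool_pos'][2]
for a in(.06,.12,.18,.24,.3,.36,.42,.46):
    c,q=np.cos(-a),np.sin(-a);M=np.array([[c,-q],[q,c]])
    n=h+M@(k-h); T=Ro.from_euler('z',-a)*R
    print(a,((R.inv()*T).as_rotvec()/(np.pi/4)).round(3),(R.inv().apply([*(n-k),0])/.5).round(4),np.hypot(*n).round(3))
```

```text
[0.49072644 0.17265859 0.14219086] [-1.56764692  0.00370594  1.33495036] [ -3.82339489 -12.76920231  -2.09402803] 0.017612554127850913
0.06 [ 0.     0.076 -0.   ] [0.0033 0.     0.0192] 0.513
0.12 [ 0.001  0.153 -0.   ] [0.0077 0.0001 0.0382] 0.506
0.18 [ 0.001  0.229 -0.001] [0.0132 0.0001 0.0569] 0.5
0.24 [ 0.001  0.306 -0.001] [0.0199 0.0002 0.0752] 0.495
0.3 [ 0.001  0.382 -0.001] [0.0276 0.0002 0.0931] 0.49
0.36 [ 0.002  0.458 -0.001] [0.0364 0.0002 0.1105] 0.486
0.42 [ 0.002  0.535 -0.002] [0.0463 0.0002 0.1273] 0.482
0.46 [ 0.002  0.586 -0.002] [0.0534 0.0002 0.1382] 0.48
```

The bolt followed 40 mm. The 13 N in −y suggests it is near its end stop, so I'll ease back 2 mm and start to swing the gate.

Emit:
move_arm(plan=[0, 0, 0, -0.004, 0, 0, -1, 0, 0.038, 0, -0.003, 0, 0.01, -1, 0, 0.076, 0, -0.001, 0, 0.019, -1, 0, 0.115, 0, 0.001, 0, 0.029, -1, 0, 0.153, 0, 0.004, 0, 0.038, -1, 0, 0.153, 0, 0.004, 0, 0.038, -1])

```text
clock: 7.42
tool_pos: [0.4725, 0.1797, 0.1423]
tool_rot: [-1.568, 0.004, 1.214]
wrist_force: [2.0, -1.0, -1.8]
grip_width: 0.0173
```

```bash
python3 go.py;python3 -c "
from h import *
save(cam('scene'),'s7.png',(220,170,340,310),4.2)"
```

```text
t 7.4167 pos [0.4725 0.1797 0.1423] rot [-1.568  0.004  1.214] F [ 2.  -1.  -1.8] w 0.0173
```

View pics/s7.png

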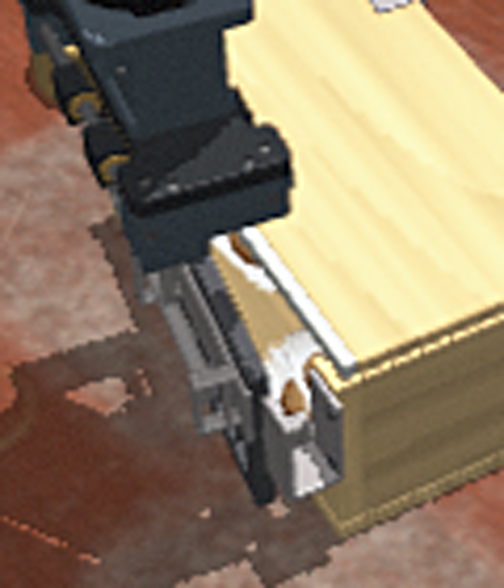

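The gate is swinging open with the bolt clear of the keeper; the gap shows at crop (290,390) and force is low. I'll continue by another 0.32 rad.

Emit:
move_arm(plan=[0, 0.076, 0, 0.003, 0, 0.019, -1, 0, 0.153, 0, 0.007, 0, 0.038, -1, 0, 0.229, 0, 0.013, 0, 0.057, -1, 0, 0.306, 0, 0.02, 0, 0.075, -1, 0, 0.37, 0, 0.027, 0, 0.09, -1, 0, 0.4, 0, 0.03, 0, 0.098, -1, 0, 0.4, 0, 0.03, 0, 0.098, -1, 0, 0.4, 0, 0.03, 0, 0.098, -1])

```text
clock: 8.13
tool_pos: [0.4326, 0.2107, 0.1426]
tool_rot: [-1.57, 0.004, 0.904]
wrist_force: [4.1, -3.4, -0.9]
grip_width: 0.0177
```

```bash
python3 go.py;python3 -c "
from h import *
a=[cv2.resize(cam(n)[0][y:y+180,x:x+160],None,fx=2.4,fy=2.4) for n,x,y in(('scene',200,140),('top',180,170))]
cv2.imwrite('pics/s8.png',np.hstack(a)[:,:,::-1])"
```

```text
t 8.1333 pos [0.4326 0.2107 0.1426] rot [-1.57   0.004  0.904] F [ 4.1 -3.4 -0.9] w 0.0177
```

View pics/s8.png

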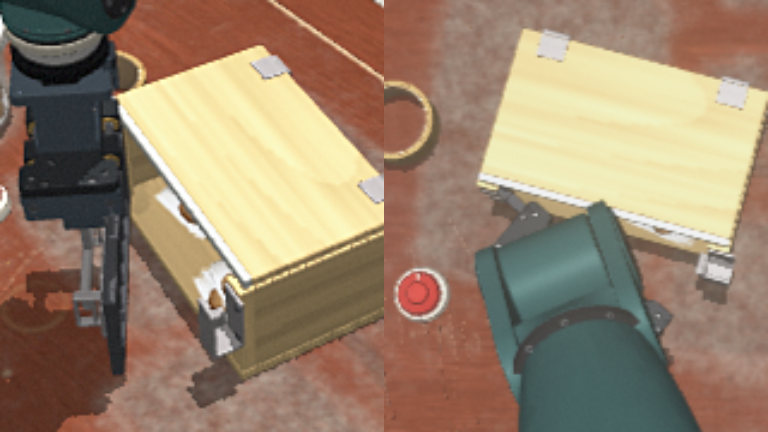

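The gate is ajar at about 0.43 rad, the lid is shut and the timer and tape roll are in place. I'll hold briefly, check it is still, and hand in.

Emit:
move_arm(plan=[0, 0, 0, 0, 0, 0, -1, 0, 0, 0, 0, 0, 0, -1, 0, 0, 0, 0, 0, 0, -1, 0, 0, 0, 0, 0, 0, -1, 0, 0, 0, 0, 0, 0, -1, 0, 0, 0, 0, 0, 0, -1])

```text
clock: 8.73
tool_pos: [0.4328, 0.2105, 0.1425]
tool_rot: [-1.57, 0.004, 0.903]
wrist_force: [4.1, -2.7, -2.2]
grip_width: 0.0174
```

```bash
python3 go.py; python3 -c "
from h import *
print(abs(ctrl.get_state()['joint_velocities']).max())
C=cam('top');g=C[0].astype(int);m=(g[:,:,0]>150)&(g[:,:,1]<70)
ys,xs=np.nonzero(m[270:310,180:215]);print('timer',xs.mean()+180,ys.mean()+270)
print(ctrl.job_done())"
```

```text
t 8.7333 pos [0.4328 0.2105 0.1425] rot [-1.57   0.004  0.903] F [ 4.1 -2.7 -2.2] w 0.0174
0.0013072986883132646
timer 197.5 297.25
the job is handed in; nothing more can be done
None
```

I did the job in order and handed it in at about 8.8 s; the report gave no verdict.

1. **Lid:** I pushed it shut. The TCP stopped at z = 0.131 m, which is the given height of the shut lid, and the later pictures show it flat. That last push reached about 50 N at the wrist, through the fingertips.
2. **Bolt:** I gripped the knob, lifted the bolt about 15 mm and drew it about 40 mm to the left. Easing back about 2 mm leaves an estimated 38 mm drawn.
3. **Gate:** I swung it open to about 0.43 rad (25°) and held it there.

**Last checks:**
- **Stillness:** the largest joint speed was 0.001 rad/s, and the TCP had moved about 0.3 mm over the last 0.6 s.
- **Grip:** it held at 17.4 mm, slightly more than the knob's nominal 16 mm. The wrist read about 5 N sideways, which is a little above the 3.5 N spring force expected at the knob.
- **Gate and bolt:** their values come from the tool's motion and the pictures, since the joints can't be read directly.
- **Bystanders:** the timer and tape roll look unmoved in the last picture. A colour check put the timer at (197.5, 297), about 5 px from where it started. In the last picture it is still at about (194, 292), so I think the check picked up red table pixels. I did not look at the stamp again, but the arm never went near it.

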